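Book a counted lot of anchor bolts into its bin

ROBOT

A 6-joint arm with a two-finger parallel gripper is mounted at the origin on the work surface. World frame = base frame: x ahead of the robot, y to its left, z up, the work surface at z = 0. Lengths are in m, angles in rad, forces in N, time in s.
With the tool pointing down it reaches from about 0.3 to 0.875 m from the base axis. Payload 4.2 kg.
Tool frame: the origin (TCP) lies between the finger pads; the fingertips stand 22 mm ahead of it and the grasp point (between the pads) lies 3 mm ahead of it (bot.tips_ahead is the distance from the TCP to the fingertips, in m); z points along the fingers, y is the direction in which the jaws open and shut (so a half turn about z gives the same grasp; the last joint's range is limited). The gripper opens to 85 mm and grips with 20 to 120 N. Pads are 22 mm wide; open, the fingers measure 114 mm over their backs; the gripper's body (76 mm by 85 mm) begins 54 mm behind the grasp point. The pads swing forward as they close: fully open they stand 13 mm farther back than shut.
Start: joints at [1.297, 0.32, 1.565, -0, 1.257, -0.02], TCP at [0.144, 0.557, 0.253] pointing down, gripper open.
Joint ranges: [-3.11, 3.11], [-0.84, 2.01], [0.21, 2.61], [-1.34, 4.49], [0.05, 2.63], [-2.56, 2.56]. Speed limits (rad/s): [2.57, 2.57, 3.14, 3.14, 3.14, 3.14].

INTERFACE

Orientations are given as a unit quaternion [w, x, y, z].
In Python, from rig import bot, eyes, hand_in gives the robot as it stands. Calls block until the motion is done:
- bot.move_ptp(position, orientation): joint-space move of the TCP to a pose.
- bot.move_l(position, frame=None, feed=0.15): straight line of the TCP; frame=None keeps the orientation; feed is the mean speed in m/s.
- bot.movej(angles): joint-space move.
- bot.gripper_to(opening): opening from 0.0 (shut) to 1.0 (fully open); the grip force is fixed at half the most; returns when the fingers have stopped.
- bot.dwell(seconds).
- bot.ik(position, orientation): joint angles nearest the present ones, or None.
- eyes.capture(name): name is "scene" or "top" or "wrist"; returns (picture, depth): 420x560x3 uint8, red, green, blue; 420x560 float32, m along the optical axis (not along the pixel's ray), 0 where there is no reading.
- eyes.calibration(name): a dict with "mtx" (3x3 intrinsics, pixels), "origin" and "rotation" of the camera in the world. Camera axes: x right, y down, z forward; pixel columns grow to the right and rows downward; lengths in m; the calibration is good to about 2 mm. A picture is of the moment at which its call begins: read the wrist's pose just before it. calibration takes no time and is no camera call; for the wrist camera it gives the pose at the moment of the call.
A pose or a line that the arm cannot do raises bot.MotionError and nothing moves.
- hand_in(): hands the job in, once; it reports no verdict.
Readings, each from a call of its own:
- bot.read_t(): time.
- bot.read_joints(): joint angles.
- bot.read_qvel(): joint speeds.
- bot.read_joint_efforts(): joint torques, N m.
- bot.read_eef_pos(): TCP position.
- bot.read_ee_rot(): TCP orientation.
- bot.read_contact_force(): force on the tool from outside, world axes, zero at the start.
- bot.read_wrist_torque(): the same for the moment, N m.
- bot.read_opening(): opening from 0.0 (shut) to 1.0 (fully open).
Only numpy, scipy, OpenCV 4.12 (cv2) and the standard library are available. Lean on these libraries where they do the work, as an engineer would, in place of code of your own. Each camera call takes 0.05 s, during which the arm holds its last target. There are 200 camera calls.

TASK

Book out the counted bolts: while they still lie in the scale's pan, press the large round key fully down; then lift the pan's handle right over so that all the bolts drop into the bin beside it, and put the pan back down on its rest. Only then enter the code on the small square keys (far left, near right, far right, seen from the robot) and finish with the long bar key, always one key at a time, each fully down and let up again. Never press the near-left square key, and leave the carton, the cartridge, the bottle and the tin where they stand.

Things in the scene. Friction and masses are not known exactly. Their poses are not given: they have to be found in the camera images.
- scale: Counting scale fixed to the bench: two steel brackets (outer faces at x +-78 mm, y -37 to 13, 128 mm high) carry a tipping pan over a grey block (y -125 to -20, 66 mm high); a red bin beside it spans x +-66, y -12 to 138 mm, 72 mm high. Origin on the bench under the middle of the hinge axis, which runs along x 115 mm above it; +y points from the hinge to the bin, z up.
- pan_handle (a point): centre of the pan's handle, a round black bar 12 mm thick, 112 mm long, parallel to the hinge, on an arm at each end (50 mm from its centre). Pan down, it lies 170 mm from the hinge axis towards the scale's -y and 10 mm below it (105 mm above the bench), 50 mm from the pan's back wall; it can turn between fingers. x along the bar; axes turn with the pan.
- pan (a joint): tilt of the pan, rad. 0: down on its rest; grows as the handle is lifted up and over towards the bin; stop at 2.0. An open steel scoop 120 by 120 mm, 48 mm deep, 0.3 kg, its floor rising at 40 degrees to the pouring lip on the hinge axis. The hinge is stiff (0.4 N m): the pan about stays where left; some 6 N at the handle lift it. Beyond about 1.7 rad the bolts slide out.
- bin_floor (a point): centre of the bin's inner floor, 4 mm above the bench; inside 124 mm along x and 142 mm along y (the scale's axes), walls 68 mm high
- keypad: Black keypad box fixed to the bench, x -75 to +85 mm, y +-85 mm, 40 mm high, with six grey spring keys that stand 12 mm proud of its top and go down 6 mm (1.4 N to start, 4.5 N fully down; they spring back). Origin on the bench; +x points away from the robot, to the dark display strip, +y to the left, z up. Key positions are given as (x, y) on it.
- key_round_top (a point): centre of the top face of the large round key, 30 mm across, at the left (16, 56 mm on the keypad), 52 mm above the bench when up
- key_round (a joint): travel of the large round key, 30 mm across, at the left (16, 56 mm on the keypad), m: 0 up, 0.006 fully down
- key_far_left_top (a point): centre of the top face of the far-left small square key, 18 mm (36, 8 mm), 52 mm above the bench when up
- key_far_left (a joint): travel of the far-left small square key, 18 mm (36, 8 mm), m: 0 up, 0.006 fully down
- key_far_right_top (a point): centre of the top face of the far-right small square key, 18 mm (36, -36 mm), 52 mm above the bench when up
- key_far_right (a joint): travel of the far-right small square key, 18 mm (36, -36 mm), m: 0 up, 0.006 fully down
- key_near_left (a joint): travel of the near-left small square key, 18 mm (-8, 8 mm); not part of the code, m: 0 up, 0.006 fully down
- key_near_right_top (a point): centre of the top face of the near-right small square key, 18 mm (-8, -36 mm), 52 mm above the bench when up
- key_near_right (a joint): travel of the near-right small square key, 18 mm (-8, -36 mm), m: 0 up, 0.006 fully down
- key_bar_top (a point): centre of the top face of the long bar key, 16 mm by 62 mm along y (-54, -14 mm), nearest the robot, 52 mm above the bench when up
- key_bar (a joint): travel of the long bar key, 16 mm by 62 mm along y (-54, -14 mm), nearest the robot, m: 0 up, 0.006 fully down
- bolt1: one of four like steel anchor bolts, 44 mm long with 17 mm thick ends, 35 g, lying in the pan at the start. Origin at its centre, x along it
- bolt2: one of four like steel anchor bolts, 44 mm long with 17 mm thick ends, 35 g, lying in the pan at the start. Origin at its centre, x along it
- bolt3: one of four like steel anchor bolts, 44 mm long with 17 mm thick ends, 35 g, lying in the pan at the start. Origin at its centre, x along it
- bolt4: one of four like steel anchor bolts, 44 mm long with 17 mm thick ends, 35 g, lying in the pan at the start. Origin at its centre, x along it
- carton: bystander: closed cardboard carton 70 x 100 x 60 mm high by the scale. Origin at the centre of its underside
- cartridge: bystander: standing white cartridge, 48 mm across, 205 mm high with its nozzle, beyond the end of the pan's handle. Origin at the centre of its underside
- bottle: bystander: standing grey bottle, 60 mm across, 150 mm high, beyond the keypad. Origin at the centre of its underside
- tin: bystander: standing plain metal tin, 70 mm across, 130 mm high, to the right of the keypad. Origin at the centre of its underside

How it is judged:
On the way, in this order (a step that is already met when the one before it is completed fails the run):
1. the large round key is pressed fully (over 4.5 mm of its 6 mm) (value of joint key_round above 0.0045 m), for 0.02 s.
2. the pan is tipped over (beyond 1.0 rad) and all four bolts are in the bin (value of joint pan above 1 rad and x of bolt1 in the frame of bin_floor between -0.064 and 0.064 m and y of bolt1 in the frame of bin_floor between -0.073 and 0.073 m and z of bolt1 in the frame of bin_floor between 0 and 0.066 m and x of bolt2 in the frame of bin_floor between -0.064 and 0.064 m and y of bolt2 in the frame of bin_floor between -0.073 and 0.073 m and z of bolt2 in the frame of bin_floor between 0 and 0.066 m and x of bolt3 in the frame of bin_floor between -0.064 and 0.064 m and y of bolt3 in the frame of bin_floor between -0.073 and 0.073 m and z of bolt3 in the frame of bin_floor between 0 and 0.066 m and x of bolt4 in the frame of bin_floor between -0.064 and 0.064 m and y of bolt4 in the frame of bin_floor between -0.073 and 0.073 m and z of bolt4 in the frame of bin_floor between 0 and 0.066 m), for 0.1 s.
3. the pan is back down on its rest (within 0.06 rad) (value of joint pan below 0.06 rad), for 0.1 s.
4. the far-left square key is pressed fully (over 4.5 mm) (value of joint key_far_left above 0.0045 m), for 0.02 s.
5. the near-right square key is pressed fully (over 4.5 mm) (value of joint key_near_right above 0.0045 m), for 0.02 s.
6. the far-right square key is pressed fully (over 4.5 mm) (value of joint key_far_right above 0.0045 m), for 0.02 s.
7. the long bar key is pressed fully (over 4.5 mm) (value of joint key_bar above 0.0045 m), for 0.02 s.
At the end, for the whole second after the job is handed in: All four bolts lie at rest inside the bin (below its rim), the pan is down on its rest (within 0.06 rad) and all keys are up (within 1.2 mm) (x of bolt1 in the frame of bin_floor between -0.064 and 0.064 m and y of bolt1 in the frame of bin_floor between -0.073 and 0.073 m and z of bolt1 in the frame of bin_floor between 0 and 0.066 m and x of bolt2 in the frame of bin_floor between -0.064 and 0.064 m and y of bolt2 in the frame of bin_floor between -0.073 and 0.073 m and z of bolt2 in the frame of bin_floor between 0 and 0.066 m and x of bolt3 in the frame of bin_floor between -0.064 and 0.064 m and y of bolt3 in the frame of bin_floor between -0.073 and 0.073 m and z of bolt3 in the frame of bin_floor between 0 and 0.066 m and x of bolt4 in the frame of bin_floor between -0.064 and 0.064 m and y of bolt4 in the frame of bin_floor between -0.073 and 0.073 m and z of bolt4 in the frame of bin_floor between 0 and 0.066 m and linear speed of each of bolt1, bolt2, bolt3, bolt4 below 0.05 m/s and value of joint pan below 0.06 rad and value of joint each of key_round, key_far_left, key_far_right, key_near_left, key_near_right, key_bar below 0.0012 m); the robot touches nothing.
It fails at once if two keys pressed at once (both over 2.5 mm) (value of joint each of key_round, key_far_left above 0.0025 m or value of joint each of key_round, key_far_right above 0.0025 m or value of joint each of key_round, key_near_left above 0.0025 m or value of joint each of key_round, key_near_right above 0.0025 m or value of joint each of key_round, key_bar above 0.0025 m or value of joint each of key_far_left, key_far_right above 0.0025 m or value of joint each of key_far_left, key_near_left above 0.0025 m or value of joint each of key_far_left, key_near_right above 0.0025 m or value of joint each of key_far_left, key_bar above 0.0025 m or value of joint each of key_far_right, key_near_left above 0.0025 m or value of joint each of key_far_right, key_near_right above 0.0025 m or value of joint each of key_far_right, key_bar above 0.0025 m or value of joint each of key_near_left, key_near_right above 0.0025 m or value of joint each of key_near_left, key_bar above 0.0025 m or value of joint each of key_near_right, key_bar above 0.0025 m).
It fails at once if the near-left square key pressed (over 3 mm) (value of joint key_near_left above 0.003 m).
It fails at once if the round key pressed (over 3 mm) after a bolt has left the pan (value of joint key_round above 0.003 m and height (world z) of any of bolt1, bolt2, bolt3, bolt4 below 0.066 m).
It fails at once if a square key or the bar key pressed (over 3 mm) before all bolts are in the bin and the pan is back down (value of joint any of key_far_left, key_near_right, key_far_right, key_bar above 0.003 m and (value of joint pan above 0.1 rad or not ((x of bolt1 in the frame of bin_floor between -0.064 and 0.064 m and y of bolt1 in the frame of bin_floor between -0.073 and 0.073 m and z of bolt1 in the frame of bin_floor between 0 and 0.066 m) and (x of bolt2 in the frame of bin_floor between -0.064 and 0.064 m and y of bolt2 in the frame of bin_floor between -0.073 and 0.073 m and z of bolt2 in the frame of bin_floor between 0 and 0.066 m) and (x of bolt3 in the frame of bin_floor between -0.064 and 0.064 m and y of bolt3 in the frame of bin_floor between -0.073 and 0.073 m and z of bolt3 in the frame of bin_floor between 0 and 0.066 m) and (x of bolt4 in the frame of bin_floor between -0.064 and 0.064 m and y of bolt4 in the frame of bin_floor between -0.073 and 0.073 m and z of bolt4 in the frame of bin_floor between 0 and 0.066 m)))).
It fails at once if the carton, the cartridge, the bottle or the tin shifted by more than 20 mm or tipped (over 0.3 rad) (distance of any of carton, cartridge, bottle, tin from where it was at the start of the episode above 0.02 m or angle between any of carton, cartridge, bottle, tin's own z axis and vertical above 0.3 rad).
It also fails if it takes over 72 s, if anything falls off the work surface, if the arm or the gripper's body presses on something with over 40 N, if the wrist force passes 120 N, or if a joint passes its speed limit or range.

## Working session

There is one attempt and no reset: what is moved stays moved. The work goes in short steps, each a Python script; the robot and the scene stay as the last script left them, time stands still between calls to the robot, and variables do not carry over. Pictures are saved under pics/ and viewed, about 8 in all and at most 12, crops included, and the job is handed in when it is done.

```bash
mkdir -p pics; ls
python3 - <<'E'
from rig import bot, eyes
import cv2, numpy as np
for n in ("scene","top"):
    p,d=eyes.capture(n); c=eyes.calibration(n)
    cv2.imwrite(f"pics/{n}0.png",p[:,:,::-1]); np.savez(f"pics/{n}0.npz",p=p,d=d,**{k:np.array(c[k]) for k in("mtx","origin","rotation")})
    print(n,np.round(c["mtx"],1).tolist(),np.round(c["origin"],3),np.round(c["rotation"],3).tolist())
print(bot.read_t(),bot.read_ee_rot())
E
```

```text
pics
scene [[418.3, 0.0, 287.6], [0.0, 418.3, 209.1], [0.0, 0.0, 1.0]] [ 0.947 -0.374  0.789] [-0.302, 0.847, 0.414, -0.142]
top [[483.3, 0.0, 280.7], [0.0, 483.3, 211.6], [0.0, 0.0, 1.0]] [ 0.439 -0.046  1.269] [0.023, -0.699, 0.714, -0.016]
0.1 [-1.10861252e-04  1.26576639e-01  9.91956495e-01 -8.09401776e-04]
```

View pics/top0.png

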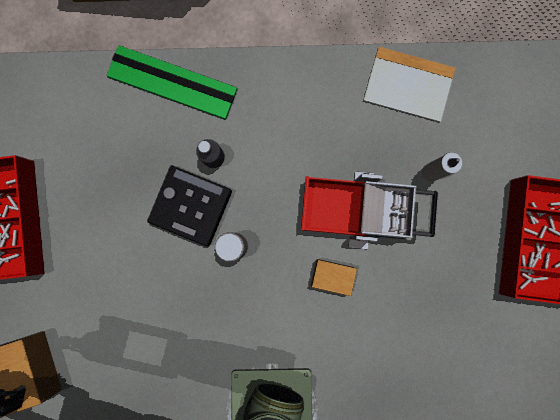

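View pics/scene0.png

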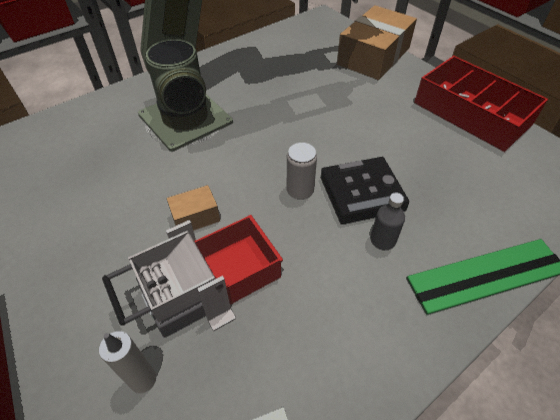

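```bash
cat > h.py <<'E'
import numpy as np, cv2
from scipy.spatial.transform import Rotation as R
def cloud(d,mtx,origin,rotation):
    v,u=np.mgrid[:d.shape[0],:d.shape[1]]
    r=np.stack([(u-mtx[0,2])/mtx[0,0],(v-mtx[1,2])/mtx[1,1],np.ones(d.shape)],-1)*d[...,None]
    q=np.array(rotation); rot=q if q.shape==(3,3) else R.from_quat(np.roll(q,-1)).as_matrix()
    return r@rot.T+origin
def load(f):
    z=np.load(f); return z['p'],z['d'],cloud(z['d'],z['mtx'],z['origin'],z['rotation'])
E
python3 - <<'E'
from h import *
p,d,W=load('pics/top0.npz')
z=W[...,2]
print('bench z',np.median(z[280:330,100:200]),z[280:330,100:200].std(),'valid',(d>0).mean())
def roi(r0,r1,c0,c1):
    m=np.zeros(z.shape,bool); m[r0:r1,c0:c1]=1; return m&(d>0)
def rect(m,name):
    P=W[m][:,:2].astype(np.float32); r=cv2.minAreaRect(P*1000); print(name,m.sum(),np.round(r[0],1),np.round(r[1],1),round(r[2],2),'zmed',round(float(np.median(z[m])),4))
k=roi(160,250,142,236)
rect(k&(z>.033)&(z<.048),'keypad')
m=(k&(z>.048)&(z<.058)).astype(np.uint8); n,l,s,c=cv2.connectedComponentsWithStats(m)
for i in range(1,n):
    if s[i,4]>8: print('key',c[i].round(1),s[i,4],W[l==i].mean(0).round(4))
b=roi(170,245,298,362)
rect(b&(z>.064)&(z<.08),'binrim')
hh=roi(185,245,416,442); rect(hh&(z>.09),'handle'); 
g=hh&(z>.09)&(np.arange(560)[None]>430);rect(g,'bar')
bl=roi(160,255,340,385);rect(bl&(z>.12)&(z<.137),'brackets')
m=(bl&(z>.12)&(z<.137)).astype(np.uint8); n,l,s,c=cv2.connectedComponentsWithStats(m)
for i in range(1,n): 
    if s[i,4]>5: print('br',c[i].round(1),s[i],W[l==i].mean(0).round(4))
for nm,a in dict(bottle=(135,170,190,230),tin=(225,270,210,252),cartr=(145,185,435,470),carton=(255,300,305,362)).items():
    mm=roi(*a)&(z>.03); rect(mm,nm); print(z[mm].max())
E
```

```text
bench z -0.0005203500507769965 0.08014937805303007 valid 0.995922619047619
keypad 3650 [556.1 190.4] [170.8 218.7] 66.89 zmed 0.0399
key [168.4 192.5] 106 [0.5611 0.2492 0.0523]
key [189.  192.1] 47 [0.5609 0.1972 0.0516]
key [204.9 198.6] 46 [0.5437 0.157  0.0522]
key [182.3 208.3] 47 [0.5204 0.2145 0.0513]
key [198.5 214.9] 49 [0.5027 0.1737 0.0517]
key [183.1 228.2] 149 [0.47   0.2128 0.0521]
binrim 410 [ 513.5 -160.8] [149.6 153.2] 86.95 zmed 0.0719
handle 361 [ 493.8 -380.7] [ 51.9 110.2] 83.77 zmed 0.1094
bar 223 [ 491.2 -401. ] [ 15.8 108.5] 86.7 zmed 0.1098
brackets 185 [ 508.7 -251.5] [ 67.4 160.8] 83.49 zmed 0.127
br [370.9 175.8] [361 173  22   6  86] [ 0.5827 -0.2502  0.1272]
br [377.4 233.4] [375 233   6   2   7] [ 0.4461 -0.2624  0.1219]
br [365.5 238.1] [355 236  22   5  76] [ 0.4357 -0.2331  0.1274]
bottle 563 [656.7 141.2] [56.2 58.9] 35.37 zmed 0.1042
0.15518821554298645
tin 794 [429.8 107.6] [107.5  69. ] 68.4 zmed 0.1288
0.13554688561225636
cartr 529 [ 604.5 -427.1] [47.  46.6] 73.44 zmed 0.1637
0.20852380280978644
carton 1163 [ 339.6 -162.8] [100.5  70.2] 75.86 zmed 0.0596
0.06723381272016726
```

```bash
cat >> h.py <<'E'
def rigid2(A,B):  # B = Rot A + t
    a,b=A-A.mean(0),B-B.mean(0); th=np.arctan2((a[:,0]*b[:,1]-a[:,1]*b[:,0]).sum(),(a*b).sum())
    M=np.array([[np.cos(th),-np.sin(th)],[np.sin(th),np.cos(th)]]); t=B.mean(0)-M@A.mean(0)
    return th,M,t,np.linalg.norm(A@M.T+t-B,axis=1)
KM=np.array([[16,56],[36,8],[36,-36],[-8,8],[-8,-36],[-54,-14]])/1000
KW=np.array([[.5611,.2492],[.5609,.1972],[.5437,.157],[.5204,.2145],[.5027,.1737],[.470,.2128]])
KTH,KR,KT,KRES=rigid2(KM,KW)
KEYS=dict(zip("round fl fr nl nr bar".split(),KM@KR.T+KT))
def down(yang):   # tool pointing down with tool y at world angle yang
    f=(yang+np.pi/2)/2; return np.array([0,np.cos(f),np.sin(f),0])
def press(bot,name,q,top=.052):
    x,y=KEYS[name]; ta=bot.tips_ahead
    bot.move_l([x,y,top+ta+.012],feed=.15); f0=bot.read_contact_force()[2]
    bot.move_l([x,y,top+ta-.0035],feed=.05)
    for dz in np.arange(.0045,.0091,.0005):
        bot.move_l([x,y,top+ta-dz],feed=.05); F=bot.read_contact_force()[2]-f0
        if F>7: break
    bot.dwell(.1); print(name,'dz',round(dz,4),'F',round(F,2),'z tip',round(bot.read_eef_pos()[2]-ta,4))
    bot.move_l([x,y,top+ta+.012],feed=.1)
    print('  up F',round(bot.read_contact_force()[2]-f0,2),'t',bot.read_t())
E
python3 - <<'E'
from h import *
from rig import bot
p,d,W=load('pics/top0.npz'); z=W[...,2]
print(np.degrees(KTH),KT,KRES.round(4)); print(KEYS)
for nm,a,h in (('bottle',(135,170,190,230),.14),('tin',(225,270,210,252),.122),('cart',(145,185,435,470),.15)):
    s=np.s_[a[0]:a[1],a[2]:a[3]]; m=(z[s]>h); print(nm,W[s][m].mean(0).round(3),m.sum())
s=np.s_[175:245,360:425]; print('pan z row 210',(z[212,360:440:3]*1000).round().astype(int), 'y',W[212,360:440:3,1].round(3))
for a in (KTH,KTH+np.pi,KTH+np.pi/2,KTH-np.pi/2):
    for pt in ([*KEYS['round'],.2],[*KEYS['bar'],.075]):
        j=bot.ik(pt,down(a)); print(round(a,2),None if j is None else np.round(j,2))
print(bot.tips_ahead)
th=-np.radians(6.4)
for a in (th+np.pi/2,th-np.pi/2):
    for pt in ([.491,-.399,.16],[.518,-.168,.28]):
        j=bot.ik(pt,down(a)); print('h',round(a,2),None if j is None else np.round(j,2))
E
```

```text
-23.20884674109252 [0.52462897 0.20406009] [0.0003 0.     0.0003 0.0001 0.0006 0.0006]
{'round': array([0.56140286, 0.24922292]), 'fl': array([0.56086832, 0.19722567]), 'fr': array([0.54352864, 0.15678639]), 'nl': array([0.52042905, 0.21456536]), 'nr': array([0.50308936, 0.17412608]), 'bar': array([0.46948178, 0.21247358])}
bottle [0.647 0.133 0.204] 123
tin [0.423 0.087 0.147] 603
cart [ 0.601 -0.42   0.183] 377
pan z row 210 [ 20 117 111 102  98  92  83  76  71  68  68  68  68  69  70  72  78 114
  -6   1  -2  -1   1   1 105 112  -1] y [-0.239 -0.231 -0.239 -0.247 -0.255 -0.264 -0.273 -0.282 -0.29  -0.298
 -0.306 -0.313 -0.32  -0.327 -0.335 -0.342 -0.347 -0.345 -0.385 -0.391
 -0.399 -0.407 -0.414 -0.422 -0.398 -0.403 -0.446]
-0.41 [ 0.4   0.42  1.55 -0.    1.17  0.8 ]
-0.41 [ 0.4   0.41  1.94 -0.    0.79  0.81]
2.74 [ 0.4   0.42  1.55 -0.    1.17 -2.34]
2.74 [ 0.4   0.41  1.94 -0.    0.79 -2.33]
1.17 [ 0.4   0.42  1.55 -0.    1.17 -0.77]
1.17 [ 0.4   0.41  1.94 -0.    0.79 -0.76]
-1.98 [ 0.4   0.42  1.55 -0.    1.17  2.37]
-1.98 [ 0.4   0.41  1.94 -0.    0.79  2.38]
0.022
h 1.46 [-0.7   0.48  1.56 -0.    1.1  -2.16]
h 1.46 [-0.33  0.26  1.59 -0.    1.3  -1.79]
h -1.68 [-0.7   0.48  1.56 -0.    1.1   0.98]
h -1.68 [-0.33  0.26  1.59 -0.    1.3   1.35]
```

Run:
```python
from h import *
from rig import bot,eyes
q=down(KTH)
bot.gripper_to(0.0); print('open',bot.read_opening(),bot.tips_ahead,bot.read_t())
bot.move_ptp([*KEYS['round'],.2],q); print(bot.read_t(),bot.read_eef_pos())
press(bot,'round',q)
bot.move_l([*KEYS['round'],.2],feed=.25)
# over handle, open
th=-np.radians(6.4); qs=down(th-np.pi/2)
bot.move_ptp([.4914,-.3995,.22],qs); bot.gripper_to(.5); print(bot.read_t(),bot.read_opening(),bot.read_eef_pos())
c=eyes.calibration('wrist'); p,d=eyes.capture('wrist')
cv2.imwrite('pics/w1.png',p[:,:,::-1]); np.savez('pics/w1.npz',p=p,d=d,**{k:np.array(c[k]) for k in("mtx","origin","rotation")})
```

```text
open 0.0011924892163025181 0.022 0.8667
2.75 [0.56093694 0.25019001 0.20016514]
round dz 0.0065 F 7.31 z tip 0.046
  up F 0.34 t 5.8
9.2167 0.49930424104436255 [ 0.49147129 -0.39942742  0.22000742]
```

View pics/w1.png

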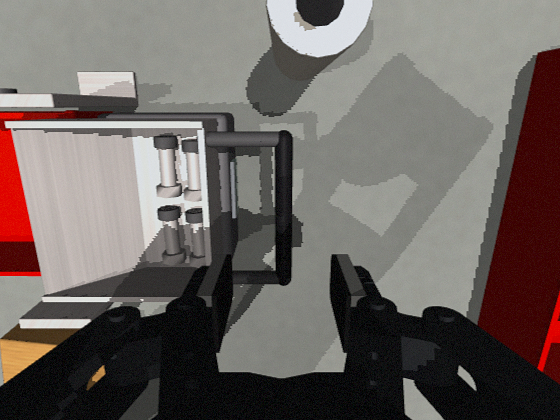

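Run:
```python
from h import *
p,d,W=load('pics/w1.npz')
m=np.zeros(d.shape,bool); m[140:255,270:300]=1; m&=(W[...,2]>.09)&(W[...,2]<.13)
P=W[m]; print(m.sum(),P.mean(0),P.min(0),P.max(0)); 
r=cv2.minAreaRect((P[:,:2]*1000).astype(np.float32)); print(r)
c=P[:,:2]-P[:,:2].mean(0); v=np.linalg.svd(c,full_matrices=False)[2][0]; print('dir',np.degrees(np.arctan2(v[1],v[0])))
```

```text
2031 [ 0.50292105 -0.40286728  0.10960448] [ 0.45888877 -0.41299974  0.10375924] [ 0.54106779 -0.39276979  0.11291423]
((500.01751708984375, -401.4416198730469), (14.431158065795898, 81.1562271118164), 83.6126480102539)
dir 174.37990862603036
```

```bash
cat >> h.py <<'E'
STH=-np.radians(6.4); SY=np.array([-np.sin(STH),np.cos(STH)]); HINGE=np.array([.5104,-.2309]); QS=down(STH-np.pi/2)
def hp(th):  # TCP position holding the handle at pan tilt th
    a=np.pi+np.arctan2(10,170)-th; r=np.hypot(.17,.01)
    return np.array([*(HINGE+SY*r*np.cos(a)),.115+r*np.sin(a)+.003])
def arc(bot,a,b,step=.1,feed=.1,lim=45):
    n=max(1,int(np.ceil(abs(b-a)/step)))
    for i,t in enumerate(np.linspace(a,b,n+1)[1:]):
        bot.move_l(hp(t),feed=feed); F=np.array(bot.read_contact_force())
        if i%4==3 or i==n-1: print(round(t,2),F.round(1),np.round(bot.read_wrist_torque(),1),round(bot.read_opening(),3),round(bot.read_t(),1))
        if np.linalg.norm(F)>lim: print('STOP',t,F); return t
    return b
E
python3 - <<'E'
from h import *
from rig import bot,eyes
p=hp(0); print(p)
bot.move_l([p[0],p[1],.22],feed=.1)
bot.move_l(p,feed=.12); print(bot.read_contact_force())
bot.gripper_to(.0); print(bot.read_opening(),bot.read_contact_force(),bot.read_t())
arc(bot,0,.5)
P,d=eyes.capture('scene'); cv2.imwrite('pics/s2.png',P[:,:,::-1])
E
```

```text
[ 0.49145028 -0.39984055  0.108     ]
[-0.05629756  0.07047455 -0.25198247]
0.12051797687336056 [-0.46083054 -4.05221623  2.69287435] 11.0
0.4 [-1.1 -7.8  1.9] [-1.2  0.3 -0. ] 0.117 12.3
0.5 [-1.5 -8.6  2. ] [-1.5  0.4  0. ] 0.117 12.6
```

View pics/s2.png

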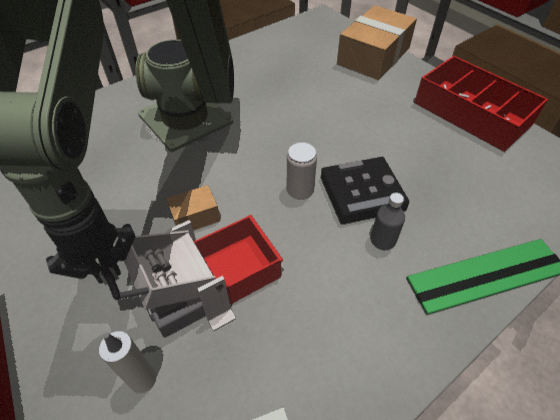

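The scene view shows the pan lifting with the handle held in the fingers (around pixel 130,280), the bolts still in the pan and the cartridge clear. The forces are small, so I'll continue.

Run:
```python
from h import *
from rig import bot,eyes
t=arc(bot,.5,1.5)
if t==1.5: t=arc(bot,1.5,1.95,step=.075,feed=.08)
bot.dwell(1.0); print(bot.read_contact_force(),bot.read_opening(),bot.read_eef_pos(),hp(t),bot.read_t())
c,_=eyes.capture('scene'); T,_=eyes.capture('top')
cv2.imwrite('pics/s3.png',np.hstack([c[150:400,60:400],T[100:350,250:520]])[:,:,::-1])
```

```text
0.9 [ -4.  -10.6  12.1] [-1.9  0.8 -0. ] 0.117 13.9
1.3 [-5.3 -6.  19.7] [-1.3  0.9 -0. ] 0.116 15.2
1.5 [-5.3 -3.1 17.2] [-0.8  0.7 -0.1] 0.112 15.8
1.8 [-2.1  2.1 10.3] [-0.3  0.2 -0. ] 0.114 17.0
1.95 [2.1 3.4 5.7] [ 0.3 -0.3 -0. ] 0.111 17.6
[1.58044695 3.55688479 4.7029795 ] 0.11699378582359583 [ 0.51690495 -0.17639332  0.28015312] [ 0.51637932 -0.17759315  0.27962496] 18.65
```

View pics/s3.png

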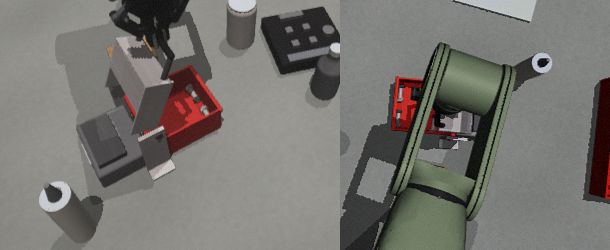

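Run:
```python
from h import *
from rig import bot,eyes
c,_=eyes.capture('scene'); w,_=eyes.capture('wrist')
a=cv2.resize(c[200:320,150:300],None,fx=2.667,fy=2.667,interpolation=cv2.INTER_CUBIC)
b=cv2.resize(w,(400,320))
cv2.imwrite('pics/s4.png',np.hstack([a[:320,:400],b])[:,:,::-1])
```

```text
(no output)
```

View pics/s4.png

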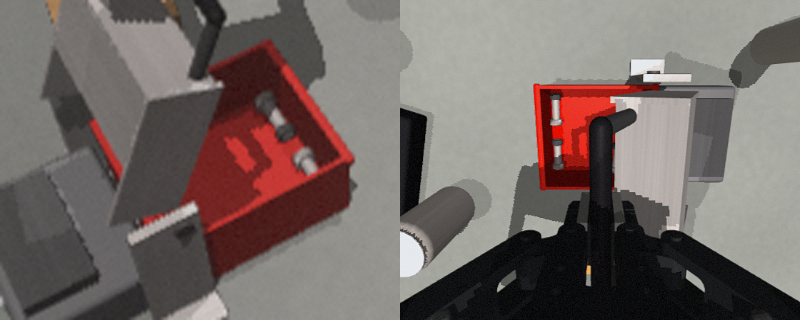

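Two bolts are visible in the bin (left image near 275,115 and 305,160), and the pan hides the rest. I'll go up to the stop, then lower to 1.15 rad and look into the bin.

Run:
```python
from h import *
from rig import bot,eyes
arc(bot,1.95,2.0,step=.025,feed=.05); bot.dwell(.6)
arc(bot,2.0,1.15,feed=.12)
c,_=eyes.capture('scene'); w,_=eyes.capture('wrist')
a=cv2.resize(c[190:310,150:300],None,fx=2.667,fy=2.667,interpolation=cv2.INTER_CUBIC)
b=cv2.resize(w,(400,320))
cv2.imwrite('pics/s5.png',np.hstack([a[:320,:400],b])[:,:,::-1])
```

```text
2.0 [-0.9 -3.4  8.1] [-0.8  0.1  0. ] 0.112 19.6
1.62 [ 0.8 -2.3  6.7] [-0.2 -0.2  0. ] 0.114 21.3
1.24 [ 2.9 -3.4  2.8] [-0.2 -0.5  0. ] 0.112 22.5
1.15 [ 3.8 -3.3  0.8] [-0.3 -0.6  0. ] 0.113 22.8
```

View pics/s5.png

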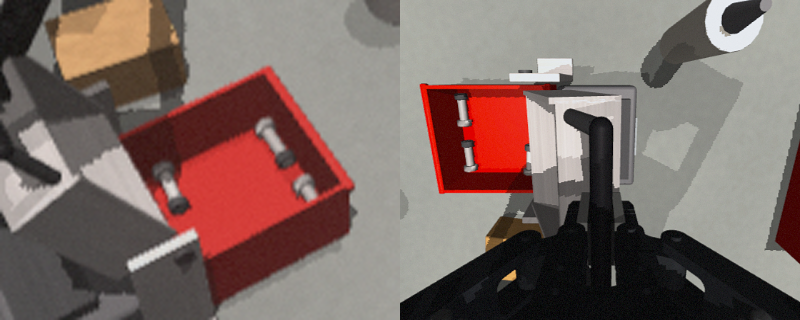

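Run:
```python
from h import *
from rig import bot,eyes
arc(bot,1.15,.55,feed=.12)
c,_=eyes.capture('scene'); w,_=eyes.capture('wrist'); t,_=eyes.capture('top')
a=cv2.resize(c[190:320,110:290],(390,280),interpolation=cv2.INTER_CUBIC)
e=cv2.resize(t[150:270,280:450],(390,280),interpolation=cv2.INTER_CUBIC)
b=cv2.resize(w,(400,300))
cv2.imwrite('pics/s6.png',np.hstack([np.vstack([a,e]),np.vstack([b,np.zeros((260,400,3),np.uint8)])])[:,:,::-1])
```

```text
0.75 [ 5.4 -0.2 -1.7] [ 0.4 -0.9  0. ] 0.114 24.0
0.55 [ 4.6 -2.3 -0.5] [ 0.  -0.9  0.1] 0.119 24.6
```

View pics/s6.png

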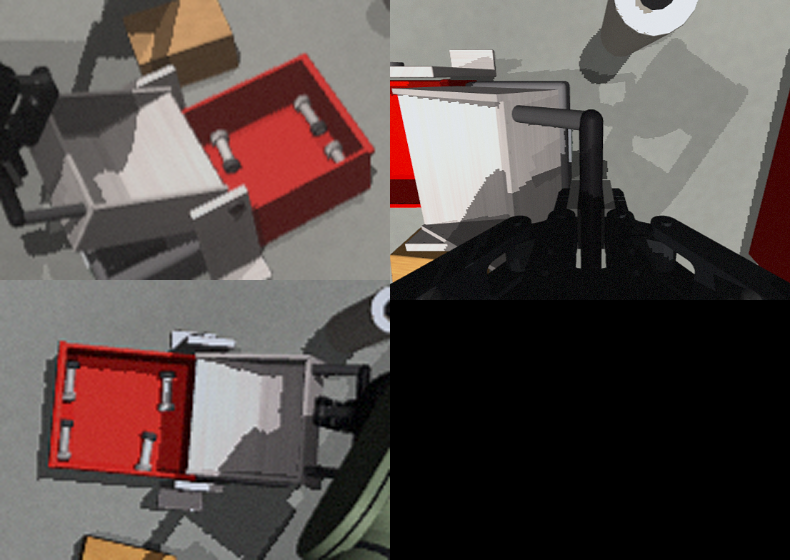

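The top view shows all four bolts in the bin (lower-left crop at 69,383; 64,440; 167,391; 147,451) and the pan empty. Next I'll lower the pan onto its rest.

Run:
```python
from h import *
from rig import bot,eyes
arc(bot,.55,.05,feed=.1)
for t in (.03,.01,0,-.01,-.02,-.03):
    bot.move_l(hp(t),feed=.03); F=bot.read_contact_force(); print(t,np.round(F,1))
    if F[2]>12: break
bot.dwell(.2); bot.gripper_to(.45); print(bot.read_opening(),bot.read_contact_force())
p=hp(0); bot.move_l([p[0],p[1],.24],feed=.2); print(bot.read_t())
c=eyes.calibration('wrist'); w,d=eyes.capture('wrist'); W=cloud(d,np.array(c['mtx']),np.array(c['origin']),c['rotation'])
m=np.zeros(d.shape,bool); m[140:240,255:315]=1; m&=(W[...,2]>.08)&(W[...,2]<.16)
P=W[m]; print(m.sum(),P.mean(0),P.max(0)[2])
s,_=eyes.capture('scene'); cv2.imwrite('pics/s7.png',np.hstack([cv2.resize(w,(400,300)),cv2.resize(s,(400,300))])[:,:,::-1])
```

```text
0.15 [ 5.7 -2.7 -1.4] [ 0.  -0.9  0. ] 0.11 26.0
0.05 [ 5.7 -3.5 -2.2] [-0.3 -0.9 -0. ] 0.112 26.3
0.03 [ 5.4 -3.7 -1.1]
0.01 [ 5.4 -5.   0. ]
0 [ 5.2 -4.3  0.6]
-0.01 [ 5.2 -4.3  1.8]
-0.02 [ 5.2 -3.6  3.2]
-0.03 [ 2.4 -3.3  5.4]
0.44873723272777555 [ 0.09876258 -0.74098253  0.30796801]
29.2917
1706 [ 0.50347948 -0.40245908  0.10946715] 0.1130152224446751
```

The handle is back at its starting height (0.1095 m against 0.1096 m), so the pan is on its rest. On to the code.

Run:
```python
from h import *
from rig import bot,eyes
q=down(KTH)
bot.move_ptp([*KEYS['fl'],.2],q); bot.gripper_to(0.0); print(bot.read_t(),bot.read_opening())
for k in ('fl','nr','fr','bar'):
    x,y=KEYS[k]; bot.move_l([x,y,bot.read_eef_pos()[2]],feed=.15)
    press(bot,k,q)
bot.move_l([*KEYS['bar'],.25],feed=.2); 
bot.move_ptp([.3,.35,.3],q); print(bot.read_t(),bot.read_contact_force())
s,_=eyes.capture('scene'); t,d=eyes.capture('top'); c=eyes.calibration('top')
W=cloud(d,np.array(c['mtx']),np.array(c['origin']),c['rotation']); 
m=((W[...,2]>.047)&(W[...,2]<.058)); m[:160]=0;m[250:]=0;m[:,:142]=0;m[:,236:]=0
n,l,st,_=cv2.connectedComponentsWithStats(m.astype(np.uint8))
for i in range(1,n):
    if st[i,4]>20: print(W[l==i].mean(0).round(4),st[i,4])
a=cv2.resize(t[130:310,130:480],(700,360)); cv2.imwrite('pics/s8.png',a[:,:,::-1])
```

```text
32.0 0.0010352929265933805
fl dz 0.0065 F 7.27 z tip 0.046
  up F -0.18 t 35.3
nr dz 0.007 F 9.33 z tip 0.046
  up F -1.32 t 38.5167
fr dz 0.007 F 10.77 z tip 0.0459
  up F -0.98 t 41.6083
bar dz 0.007 F 10.76 z tip 0.0459
  up F -0.57 t 45.025
46.8917 [0.4165905  0.70303221 0.45342101]
[0.5613 0.2489 0.0519] 105
[0.5606 0.1967 0.0517] 51
[0.5436 0.1566 0.0522] 48
[0.5204 0.2143 0.0513] 49
[0.503  0.1738 0.0515] 49
[0.4695 0.2124 0.0515] 148
```

View pics/s8.png

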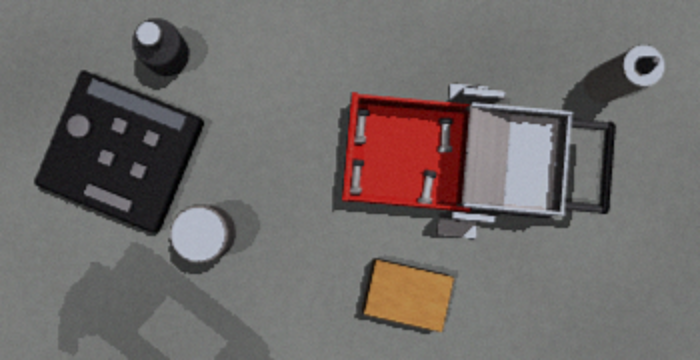

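Everything is in place: the four bolts are in the bin (361,127; 356,177; 445,135; 428,187), the pan is down, all the keys are up and the bystanders stand where they were.

```bash
python3 -c "
from rig import hand_in; hand_in()"
```

```text
the job is handed in; nothing more can be done
```

The whole sequence ran in order and I handed the job in at about 47 s of the 72 s allowed. I pressed the round key and tipped the pan over (commanded to 2.0 rad) until all four bolts fell into the bin. I then set the pan back on its rest and pressed far-left, near-right, far-right and the bar, one at a time.

Last checks before handing in:
- **Keys:** each press reached the bottom stop, with the fingertips at 46 mm and 7–11 N. Afterwards all six key tops were back at about 52 mm. The near-left key was never pressed.
- **Pan:** the handle was within about 0.5 mm of its starting position, so the pan is down on its rest.
- **Bolts:** the top view shows all four lying in the bin. While the pan was tipped, only two and then three were visible. The fourth was hidden, and the view from above with the pan lowered to 0.55 rad confirmed it.
- **Carton, cartridge, bottle and tin:** they look unmoved in the last top view. I did not measure their positions again.
- **Robot:** it ended clear of everything, with the contact force reading below 1 N.

No check failed or disagreed.

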